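Balance the jam paddle across its rest

ROBOT

A 7-joint arm with a two-finger parallel gripper is mounted at the origin on the work surface. World frame = base frame: x ahead of the robot, y to its left, z up, the work surface at z = 0. Lengths are in m, angles in rad, forces in N, time in s.
With the tool pointing down it reaches from about 0.4 to 0.85 m from the base axis. Payload 10.4 kg.
Tool frame: the origin (TCP) lies at the very end of the fingers, on their centre line; the grasp point (between the pads) lies 19 mm behind it (manip.grip_point_offset is the distance from the TCP to the grasp point, in m); z points along the fingers, y is the line along which they close (so a half turn about z gives the same grasp; the last joint's range is limited). The gripper opens to 85 mm and grips with 20 to 120 N. Pads are 22 mm wide; open, the fingers measure 114 mm over their backs; the gripper's body (76 mm by 85 mm) begins 54 mm behind the grasp point. The pads swing forward as they close: fully open they stand 13 mm farther back than shut.
Start: joints at [-1.141, 0.332, -0.065, 1.46, 0.022, 1.35, -0.088], TCP at [0.273, 0.562, 0.231] pointing down, gripper open.
Joint ranges: [-2.6, 2.6], [-0.5, 2.12], [-1.47, 1.34], [0.16, 2.42], [-1.27, 4.41], [0.06, 2.06], [-2.6, 2.6]. Speed limits (rad/s): [2.22, 2.22, 2.79, 2.79, 3.14, 3.14, 3.14].

INTERFACE

Orientations are given as a unit quaternion [x, y, z, w].
In Python, from workcell import manip gives the robot as it stands. The module is installed in compiled form; this text tells all that it offers.
- The arm moves only by the shell command python3 -m inch 'ROWS' [OPENING] [FORCE]. ROWS is JSON, a list of rows, each a list of 2 entries, a list of its own where there are three numbers: the shift along the tool's x, y, z each as a share of 0.08 m, from -1 to 1, then the turn, a rotation vector about the tool's x, y, z each as a share of 45 degrees, from -1 to 1. A call has exactly 10 rows; each row is the pose to reach, as a shift and turn from the pose commanded when the call began, along the tool's axes at that moment; what a row does not reach only later rows make up. A row lasts 1/10 s, in which the tool goes at most 50 mm and 8.59 degrees, less where a joint would pass 70% of its speed; a pose out of reach is approached as far as the arm can. A call with a number of a shift or a turn outside -1 to 1 is refused whole. A call with a gripper value outside its range is refused whole. OPENING is the opening, from 0 (shut) to 1 (fully open), set as the call begins (- or left out, the last holds). The fingers move at their own pace and stop on an object; FORCE is the grip in N (left out, the last holds). Time passes only in rows, so rows that repeat a pose let the fingers close, or fill a call up. It gives the time, the measured TCP pose, the force, the opening and the grip force at its end, in the units of the state.
- manip.get_obs(): the state, without advancing time (a new reading comes with each control period).
- manip.camera(name): name is "scene" or "top" or "wrist"; returns the picture (420x560x3 uint8, red, green, blue); there is no depth.
- manip.camera_params(name): a dict with "fov_y" (degrees; the focal length in pixels is half the picture's height over the tangent of half this angle, whatever the lens; pixels are square), "cx", "cy" (the principal point, pixels), "camera_from_world" (4x4, takes a point from world to camera coordinates); the wrist camera has in their place "T_tool_cam" (4x4, takes a point from camera to tool coordinates, whose origin is the TCP and whose axes are the flange's). Camera axes: x right, y up, looking along -z (the intrinsics and any distortion apply to the point x, -y, -z); pixel columns grow to the right and rows downward; lengths in m; the calibration is good to about 2 mm. A picture is of the moment at which its call begins: read the wrist's pose just before it. camera_params takes no time and is no camera call.
- manip.hand_in(): hands the job in; it is judged then, once.
The state is a dict: "clock": time; "joint_pos": joint angles; "joint_velocities": joint speeds; "tau": joint torques, N m; "position": TCP position; "ee_rot": TCP orientation; "ft_force": force on the tool from outside, world axes, zero at the start; "torque": the same for the moment, N m; "grip_width": opening from 0.0 (shut) to 1.0 (fully open); "grasp_force": force on a finger pad.
Only numpy, scipy, OpenCV 4.12 (cv2) and the standard library are available. Lean on these libraries where they do the work, as an engineer would, in place of code of your own. Each camera call takes 0.05 s, during which the arm holds its last target. There are 200 camera calls.

TASK

Lay the wooden jam paddle squarely across the raised bar of the white ceramic rest, at the paddle's balance point, so that it stays there level on the bar alone with both ends off the desk. Its broad blade makes it blade-heavy, so the balance point is not at its middle; the blade may point to either side. Leave the bamboo ruler where it is.

Things in the scene. Friction and masses are not known exactly. Their poses are not given: they have to be found in the camera images.
- paddle: Pale wood jam paddle, 300 mm long, 110 g, flat on the desk: straight handle 18 wide, 22 tall (x -150 to +72), then a broad blade 70 wide, 16 thick, round-ended (x +70 to +150). Origin: mid-length on the flat underside; x along it to the blade, z up. Centre of mass (balance point) at x = +30, that is 30 mm from mid-length towards the blade, on the handle. Grip it across the handle from above.
- rest: White ceramic rest, fixed to the desk: foot plate 90 (x) by 70 (y), 12 mm thick, with a raised bar 70 long (x), 30 wide (y), its flat top 45 mm above the desk. Origin: centre of the underside; x along the bar, z up. The paddle must lie across it, along its y, either way round; it tips if its centre of mass is over about 14 mm from the bar's centre line.
- ruler: Bystander, leave alone: flat bamboo ruler of one width, 220 x 30 x 5 mm, with marks along one edge and no blade, lying on the desk. Origin: centre of the underside; x along its length.

How it is judged:
At the end, for the whole second after the job is handed in: The paddle lies at rest on the bar of the rest, right side up and level within about 10 degrees, its mid-length underside 38 to 53 mm above the desk, square across the bar within 20 degrees, its weight on the rest (over 0.3 N) and neither end down on the desk (contact force between paddle and rest above 0.3 N and angle between paddle's own z axis and vertical below 0.17 rad and z of paddle in the frame of rest between 0.038 and 0.053 m and angle between the x axis of paddle and the y axis of rest, either way round below 0.35 rad and linear speed of paddle below 0.02 m/s and angular speed of paddle below 0.1 rad/s); the robot touches nothing.
It fails at once if the ruler is moved more than 30 mm (distance of ruler from where it was at the start of the episode above 0.03 m).
It also fails if it takes over 38 s, if anything falls off the work surface, if the arm or the gripper's body presses on something with over 40 N, if the wrist force passes 120 N, or if a joint passes its speed limit or range.

## Working session

There is one attempt and no reset: what is moved stays moved. The work goes in short steps, Python scripts to look and compute and a shell command to move; the robot and the scene stay as the last step left them, time stands still between calls to the robot, and variables do not carry over. Pictures are saved under pics/ and viewed, at most 10 in all, crops included, and the job is handed in when it is done.

```bash
mkdir -p pics
python3 - <<'E'
from workcell import manip
import cv2,numpy as np
o=manip.get_obs();print({k:np.round(v,3).tolist() for k,v in o.items()})
for n in("top","scene"):
    im=manip.camera(n);cv2.imwrite(f"pics/{n}0.png",im[:,:,::-1])
for n in("top","scene","wrist"):
    print(n,manip.camera_params(n))
print(manip.grip_point_offset)
E
```

```text
{'clock': 0.0, 'joint_pos': [-1.141, 0.333, -0.065, 1.461, 0.022, 1.35, -0.088], 'joint_velocities': [0.0, 0.001, -0.0, -0.001, 0.0, 0.001, -0.0], 'tau': [0.0, -62.545, 0.049, -39.161, 0.016, 0.01, -0.0], 'position': [0.273, 0.562, 0.231], 'ee_rot': [0.224, 0.974, -0.001, -0.0], 'ft_force': [-0.488, -0.19, -0.32], 'torque': [0.001, -0.027, -0.034], 'grasp_force': 0.0, 'grip_width': 1.0}
top {'fov_y': 56.01916056310272, 'cx': 273.8235647726571, 'cy': 200.6388343808884, 'camera_from_world': array([[-0.10702153, -0.99424699, -0.0043947 ,  0.06216292],
       [ 0.96461442, -0.10490108,  0.24189829, -0.53994964],
       [-0.24096766,  0.02164913,  0.97029166, -0.55724661],
       [ 0.        ,  0.        ,  0.        ,  1.        ]])}
scene {'fov_y': 56.2083112990988, 'cx': 280.62508320977696, 'cy': 210.83301634389542, 'camera_from_world': array([[ 0.69793146,  0.71614611, -0.00513975, -0.38922478],
       [-0.38659654,  0.38278563,  0.83905797,  0.17823698],
       [ 0.60285553, -0.58361795,  0.54401774, -0.97396105],
       [ 0.        ,  0.        ,  0.        ,  1.        ]])}
wrist {'fov_y': 62.825555205597524, 'cx': 287.8462645046263, 'cy': 208.16774254457187, 'T_tool_cam': array([[ 2.42768651e-04,  9.49768064e-01,  3.12954575e-01,
         8.02992419e-02],
       [ 9.99998541e-01, -7.59783044e-04,  1.53009226e-03,
         5.67959434e-04],
       [ 1.69101034e-03,  3.12953747e-01, -9.49766862e-01,
        -1.43720705e-01],
       [ 0.00000000e+00,  0.00000000e+00,  0.00000000e+00,
         1.00000000e+00]])}
0.0187
```

View pics/top0.png

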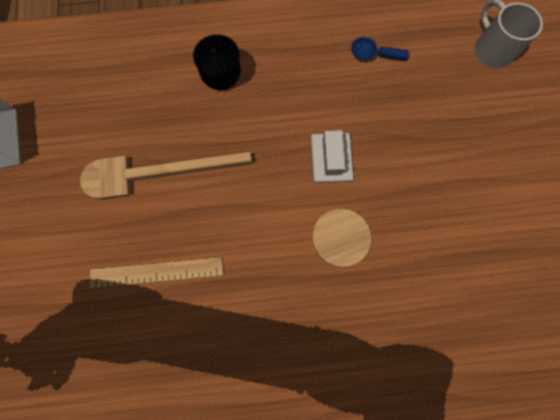

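View pics/scene0.png

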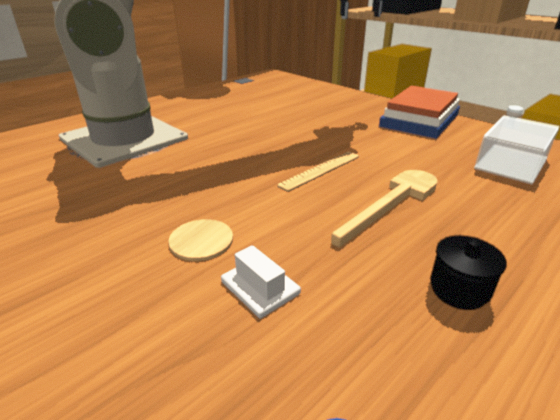

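The top view shows the paddle (blade tip about 80,178, handle end about 252,157), the rest (about 333,157) with its bar running up the image, the ruler (about 157,272) and a round coaster (342,237). The paddle already lies almost square to the bar.

```bash
cat > h.py <<'E'
import numpy as np,cv2
from workcell import manip
def ray(name,uv,z):
    p=manip.camera_params(name);f=210/np.tan(np.radians(p["fov_y"]/2))
    if "camera_from_world" in p: W=np.linalg.inv(p["camera_from_world"])
    else:
        from scipy.spatial.transform import Rotation as R
        o=manip.get_obs();T=np.eye(4);T[:3,:3]=R.from_quat(o["ee_rot"]).as_matrix();T[:3,3]=o["position"];W=T@p["T_tool_cam"]
    uv=np.atleast_2d(uv).astype(float)
    d=np.c_[(uv[:,0]-p["cx"])/f,-(uv[:,1]-p["cy"])/f,-np.ones(len(uv))]@W[:3,:3].T
    return W[:3,3]+d*((z-W[2,3])/d[:,2])[:,None]
E
python3 - <<'E'
from h import *
im=cv2.imread("pics/top0.png");hsv=cv2.cvtColor(im,cv2.COLOR_BGR2HSV)
for n,(u,v) in dict(handle=(190,165),blade=(100,178),desk=(200,210),bar=(335,150),foot=(320,170),ruler=(150,268)).items(): print(n,hsv[v,u])
m=((hsv[...,2]>140)&(hsv[...,1]<165)&(hsv[...,1]>50)).astype(np.uint8)
w=((hsv[...,2]>130)&(hsv[...,1]<50)).astype(np.uint8)
for nm,M,z in(("wood",m,.02),("white",w,.03)):
    n,l,s,c=cv2.connectedComponentsWithStats(M)
    for i in range(1,n):
        if s[i,4]>120:
            r=cv2.minAreaRect(np.argwhere(l==i)[:,::-1].astype(np.float32));b=cv2.boxPoints(r)
            print(nm,s[i],np.round(c[i],1),[np.round(x,1) for x in r]);print(np.round(ray("top",b,z),4)[:,:2].tolist())
# bar top
E
```

```text
handle [ 16 122 182]
blade [ 16 128 170]
desk [ 11 163 116]
bar [ 14  34 180]
foot [ 17  29 175]
ruler [ 16 128 170]
wood [  80  152  171   46 2700] [138. 172.] [array([164.6, 168.8]), array([ 38.1, 172.3]), np.float64(82.4)]
[[0.6626, 0.3377], [0.6727, 0.0368], [0.6021, 0.0346], [0.5932, 0.3282]]
wood [ 311  207   61   60 2738] [341.4 236.8] [array([341.3, 236.9]), array([60.2, 58.1]), np.float64(11.3)]
[[0.4506, -0.0393], [0.5438, -0.0707], [0.5127, -0.1668], [0.4213, -0.1323]]
wood [269 211  30  12 126] [282.5 216.9] [array([283.3, 216.5]), array([10.4, 29.2]), np.float64(83.7)]
[[0.5347, 0.0144], [0.535, -0.0349], [0.5171, -0.0347], [0.5169, 0.0143]]
wood [  87  257  136   27 2304] [160.3 270.7] [array([154.2, 271. ]), array([ 22.4, 134.9]), np.float64(84.3)]
[[0.4777, 0.3202], [0.4759, 0.1], [0.4395, 0.0991], [0.4415, 0.3163]]
white [495   0  47  40 197] [515.6  20.9] [array([516.4,  21.1]), array([50.2, 34.5]), np.float64(11.3)]
[[0.8299, -0.43], [0.9016, -0.4606], [0.8697, -0.5479], [0.7993, -0.5155]]
white [325 131  20  39 683] [334.5 149.6] [array([334.5, 149.6]), array([38.2, 18. ]), np.float64(86.2)]
[[0.6677, -0.0983], [0.6665, -0.1299], [0.5966, -0.1238], [0.5978, -0.093]]
white [311 134  42  47 833] [327.4 160.7] [array([331.6, 156.9]), array([47.5, 39.1]), np.float64(86.7)]
[[0.6645, -0.074], [0.6612, -0.1424], [0.5749, -0.1337], [0.5782, -0.0674]]
```

```bash
python3 -c "
import cv2;i=cv2.imread('pics/top0.png')
a=cv2.resize(i[120:195,300:366],None,fx=6,fy=6,interpolation=cv2.INTER_CUBIC);cv2.imwrite('pics/c.png',a)"
```

```text
(no output)
```

View pics/c.png

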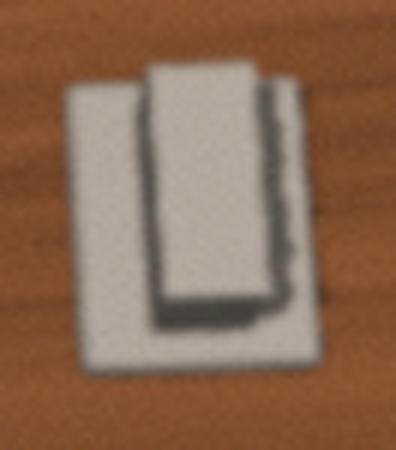

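The crop shows the bar's top face cleanly (about 325–345 × 131–169 px in full image), inside the foot plate. Sizes match; now I compute axes at the right heights.

Run:
```python
from h import *
from scipy.spatial.transform import Rotation as R
im=cv2.imread("pics/top0.png");hsv=cv2.cvtColor(im,cv2.COLOR_BGR2HSV)
m=((hsv[...,2]>140)&(hsv[...,1]<165)&(hsv[...,1]>50)).astype(np.uint8)
n,l,s,c=cv2.connectedComponentsWithStats(m)
k=l[172,110] ; px=np.argwhere(l==k)[:,::-1]
h=px[px[:,0]>132];P=ray("top",h,.022)[:,:2]
vx,vy,x0,y0=cv2.fitLine(P.astype(np.float32),cv2.DIST_L2,0,.01,.01).ravel()
d=np.array([vx,vy]);d*=np.sign(d[1]);a=(P-[x0,y0])@d
b=ray("top",px[px[:,0]<132],.016)[:,:2];a2=(b-[x0,y0])@d
end=a.min();print("dir",d,"len",a2.max()-end,"width",np.ptp((P-[x0,y0])@[-d[1],d[0]]))
end=(a.min()+a2.max())/2-.15
o=np.array([x0,y0]);print("handle end",o+d*end,"mid",o+d*(end+.15),"com",o+d*(end+.18),"ang",np.degrees(np.arctan2(*d[::-1])))
w=((hsv[...,2]>130)&(hsv[...,1]<50)).astype(np.uint8);n,l,s,c=cv2.connectedComponentsWithStats(w)
r=cv2.minAreaRect(ray("top",np.argwhere(l==l[150,335])[:,::-1],.045)[:,:2].astype(np.float32));print("bar",r)
f=cv2.minAreaRect(ray("top",np.argwhere((l==l[150,335])|(l==l[170,318]))[:,::-1],.012)[:,:2].astype(np.float32));print("foot(with bar top)",f)
# scene check
uv=np.array([[341,240]]);print("scene handle end ~",ray("scene",uv,.012), "bar top ctr", ray("scene",[[260,262]],.045))
print(R.from_quat(manip.get_obs()["ee_rot"]).as_matrix().round(3))
```

```text
dir [-0.04035088  0.99918556] len 0.29826369267621855 width 0.016524939860031673
handle end [0.63985549 0.03489604] mid [0.63380286 0.18477388] com [0.63259233 0.21474944] ang 92.31255
bar ((0.6261406540870667, -0.10814787447452545), (0.030349187552928925, 0.06844138354063034), 85.626953125)
foot(with bar top) ((0.6284933686256409, -0.10760484635829926), (0.06860522925853729, 0.09290190786123276), 85.60291290283203)
scene handle end ~ [[0.64590656 0.04347588 0.012     ]] bar top ctr [[ 0.62696753 -0.10458616  0.045     ]]
[[-0.899  0.438 -0.001]
 [ 0.438  0.899 -0.001]
 [-0.    -0.001 -1.   ]]
```

```bash
python3 -m inch '[[[-0.1,-0.03,0],[0,0,0.1]],[[-0.2,-0.06,0],[0,0,0.2]],[[-0.3,-0.09,0],[0,0,0.3]],[[-0.4,-0.12,0],[0,0,0.4]],[[-0.5,-0.15,0],[0,0,0.5]],[[-0.6,-0.18,0],[0,0,0.6]],[[-0.7,-0.21,0],[0,0,0.7]],[[-0.8,-0.24,0],[0,0,0.8]],[[-0.9,-0.27,0],[0,0,0.9]],[[-1,-0.3,0],[0,0,1]]]' 1
python3 -m inch '[[[-0.1,0.1,0],[0,0,0.04]],[[-0.2,0.2,0],[0,0,0.08]],[[-0.3,0.3,0],[0,0,0.12]],[[-0.4,0.4,0],[0,0,0.16]],[[-0.5,0.5,0],[0,0,0.2]],[[-0.6,0.6,0],[0,0,0.24]],[[-0.7,0.7,0],[0,0,0.28]],[[-0.8,0.8,0],[0,0,0.32]],[[-0.9,0.9,0],[0,0,0.35]],[[-1,1,0],[0,0,0.37]]]'
```

```text
clock: 1.1
position: [0.3349, 0.505, 0.2309]
ee_rot: [0.582, 0.813, -0.0, 0.0]
ft_force: [-0.6, 0.4, -0.0]
grip_width: 1.0
grasp_force: 0.0
clock: 2.1
position: [0.4374, 0.4556, 0.2313]
ee_rot: [0.693, 0.721, 0.0, -0.0]
ft_force: [-0.3, -0.0, -0.2]
grip_width: 1.001
grasp_force: 0.0
```

```bash
for i in 1; do python3 -m inch '[[[-0.1,0.08,0.05],[0,0,0]],[[-0.2,0.16,0.1],[0,0,0]],[[-0.3,0.24,0.15],[0,0,0]],[[-0.4,0.31,0.2],[0,0,0]],[[-0.5,0.39,0.25],[0,0,0]],[[-0.6,0.47,0.3],[0,0,0]],[[-0.7,0.54,0.35],[0,0,0]],[[-0.8,0.62,0.4],[0,0,0]],[[-0.9,0.7,0.45],[0,0,0]],[[-1,0.77,0.5],[0,0,0]]]'
python3 -m inch '[[[-0.1,0.08,0.05],[0,0,0]],[[-0.2,0.16,0.1],[0,0,0]],[[-0.3,0.24,0.15],[0,0,0]],[[-0.4,0.31,0.2],[0,0,0]],[[-0.5,0.39,0.25],[0,0,0]],[[-0.6,0.47,0.3],[0,0,0]],[[-0.7,0.54,0.35],[0,0,0]],[[-0.8,0.62,0.4],[0,0,0]],[[-0.9,0.7,0.45],[0,0,0]],[[-1,0.77,0.5],[0,0,0]]]'
python3 -m inch '[[[-0.12,0.1,0],[0,0,0]],[[-0.25,0.2,0],[0,0,0]],[[-0.37,0.3,0],[0,0,0]],[[-0.5,0.4,0],[0,0,0]],[[-0.6,0.5,0],[0,0,0]],[[-0.75,0.6,0],[0,0,0]],[[-0.9,0.7,0],[0,0,0]],[[-1,0.77,0],[0,0,0]],[[-1,0.77,0],[0,0,0]],[[-1,0.77,0],[0,0,0]]]'; done
python3 - <<'E'
from h import *
cv2.imwrite("pics/w1.png",manip.camera("wrist")[:,:,::-1])
E
```

```text
clock: 3.1
position: [0.5021, 0.3779, 0.191]
ee_rot: [0.692, 0.722, 0.0, 0.0]
ft_force: [0.1, 0.5, 0.2]
grip_width: 0.999
grasp_force: 0.0
clock: 4.1
position: [0.567, 0.3006, 0.151]
ee_rot: [0.692, 0.722, 0.0, 0.0]
ft_force: [-0.8, 0.0, 0.2]
grip_width: 1.004
grasp_force: 0.0
clock: 5.1
position: [0.6312, 0.2241, 0.1512]
ee_rot: [0.692, 0.722, 0.0, -0.0]
ft_force: [0.3, 0.7, 0.3]
grip_width: 1.0
grasp_force: 0.0
```

View pics/w1.png

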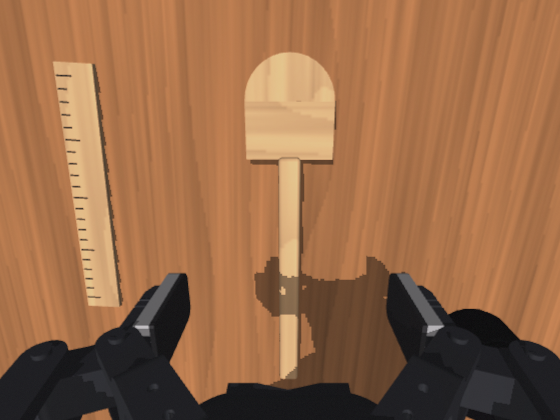

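The handle runs at u≈290 nearly vertical, the blade shoulder is at row ≈158 and the tip at (289,52); the handle sits between the open fingers. The ruler is clear to the left.

Run:
```python
from h import *
tip=ray("wrist",[[289,52]],.016)[0];sh=ray("wrist",[[290,157.5]],.016)[0];sh0=ray("wrist",[[290,161]],0)[0]
im=cv2.imread("pics/w1.png");hsv=cv2.cvtColor(im,cv2.COLOR_BGR2HSV)
m=(hsv[...,0]>13)&(hsv[...,1]<150)&(hsv[...,2]>130)
pts=[]
for r in range(170,255,5):
    c=[u for u in range(265,315) if m[r,u]]
    if c: pts.append(((min(c)+max(c))/2,r))
P=ray("wrist",pts,.022)[:,:2]
print(pts[::4]);vx,vy,x0,y0=cv2.fitLine(P.astype(np.float32),2,0,.01,.01).ravel();s=np.sign(vy)
d=np.array([vx,vy])*s;print("ang",np.degrees(np.arctan2(d[1],d[0])),"tip",tip,"sh",sh,sh0,"len blade",tip[1]-sh[1])
for t,off in((tip,-.12),(sh,-.04)): print("com",np.array([x0,y0])+d*(((t[:2]-[x0,y0])@d)+off))
print(manip.get_obs()["position"])
```

```text
[(288.5, 170), (289.0, 190), (289.0, 210), (288.5, 230), (288.5, 250)]
ang 92.167984 tip [0.627155   0.33536728 0.016     ] sh [0.63143526 0.25675437 0.016     ] [0.63178109 0.25093547 0.        ] len blade 0.0786129099171668
com [0.63226284 0.21547469]
com [0.63221437 0.21675521]
[0.63097112 0.22467792 0.15123932]
```

```bash
python3 -m inch '[[[-0.05,0.01,0.1],[0,0,0]],[[-0.1,0.01,0.25],[0,0,0]],[[-0.11,0.01,0.4],[0,0,0]],[[-0.11,0.01,0.5],[0,0,0]],[[-0.11,0.01,0.6],[0,0,0]],[[-0.11,0.01,0.7],[0,0,0]],[[-0.11,0.01,0.8],[0,0,0]],[[-0.11,0.01,0.9],[0,0,0]],[[-0.11,0.01,1],[0,0,0]],[[-0.11,0.01,1],[0,0,0]]]'
python3 -m inch '[[[0,0,0.1],[0,0,0]],[[0,0,0.2],[0,0,0]],[[0,0,0.3],[0,0,0]],[[0,0,0.4],[0,0,0]],[[0,0,0.5],[0,0,0]],[[0,0,0.6],[0,0,0]],[[0,0,0.7],[0,0,0]],[[0,0,0.78],[0,0,0]],[[0,0,0.83],[0,0,0]],[[0,0,0.83],[0,0,0]]]'
python3 -m inch '[[[0,0,0],[0,0,0]],[[0,0,0],[0,0,0]],[[0,0,0],[0,0,0]],[[0,0,0],[0,0,0]],[[0,0,0],[0,0,0]],[[0,0,0],[0,0,0]],[[0,0,0],[0,0,0]],[[0,0,0],[0,0,0]],[[0,0,0],[0,0,0]],[[0,0,0],[0,0,0]]]' 0 50
```

```text
clock: 6.15
position: [0.6317, 0.215, 0.0698]
ee_rot: [0.692, 0.722, -0.001, -0.0]
ft_force: [-0.1, 0.5, -1.4]
grip_width: 0.998
grasp_force: 0.0
clock: 7.15
position: [0.6322, 0.2151, 0.0042]
ee_rot: [0.692, 0.722, -0.0, -0.0]
ft_force: [0.6, -0.8, -0.2]
grip_width: 0.999
grasp_force: 0.0
clock: 8.15
position: [0.6328, 0.2153, 0.0053]
ee_rot: [0.692, 0.722, 0.0, 0.0]
ft_force: [-0.5, -1.1, 5.7]
grip_width: 0.196
grasp_force: 49.8
```

```bash
python3 -m inch '[[[0,0,-0.1],[0,0,0]],[[0,0,-0.2],[0,0,0]],[[0,0,-0.3],[0,0,0]],[[0,0,-0.4],[0,0,0]],[[0,0,-0.5],[0,0,0.03]],[[0,0,-0.6],[0,0,0.06]],[[0,0,-0.7],[0,0,0.09]],[[0,0,-0.8],[0,0,0.12]],[[0,0,-0.9],[0,0,0.15]],[[0,0,-1],[0,0,0.15]]]'
python3 - <<'E'
from h import *
cv2.imwrite("pics/s2.png",manip.camera("scene")[:,:,::-1])
E
```

```text
clock: 9.15
position: [0.6324, 0.2152, 0.0855]
ee_rot: [0.734, 0.679, -0.0, -0.0]
ft_force: [-0.1, 0.0, -2.1]
grip_width: 0.196
grasp_force: 49.0
```

View pics/s2.png

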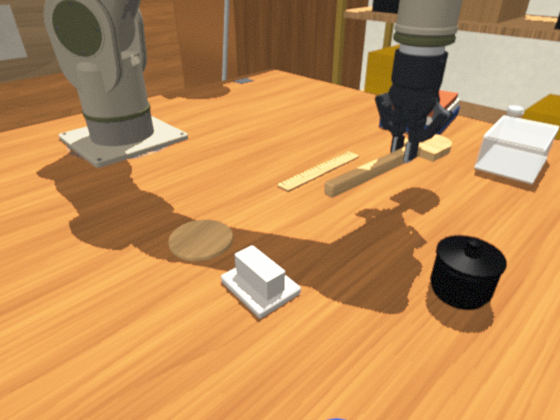

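```bash
python3 -m inch '[[[-0.05,0,0],[0,0,0]],[[-0.15,0.01,0],[0,0,0]],[[-0.25,0.02,0],[0,0,0]],[[-0.35,0.02,0],[0,0,0]],[[-0.5,0.03,0],[0,0,0]],[[-0.6,0.04,0],[0,0,0]],[[-0.7,0.04,0],[0,0,0]],[[-0.8,0.05,0],[0,0,0]],[[-0.9,0.06,0],[0,0,0]],[[-1,0.06,0],[0,0,0]]]'
python3 -m inch '[[[-0.1,0,0],[0,0,0]],[[-0.2,0.01,0],[0,0,0]],[[-0.3,0.02,0],[0,0,0]],[[-0.4,0.02,0],[0,0,0]],[[-0.5,0.03,0],[0,0,0]],[[-0.6,0.04,0],[0,0,0]],[[-0.7,0.04,0],[0,0,0]],[[-0.8,0.05,0],[0,0,0]],[[-0.9,0.06,0],[0,0,0]],[[-1,0.06,0],[0,0,0]]]'
python3 -m inch '[[[-0.1,0,0],[0,0,0]],[[-0.2,0.01,0],[0,0,0]],[[-0.3,0.02,0],[0,0,0]],[[-0.4,0.02,0],[0,0,0]],[[-0.5,0.03,0],[0,0,0]],[[-0.6,0.04,0],[0,0,0]],[[-0.7,0.04,0],[0,0,0]],[[-0.8,0.05,0],[0,0,0]],[[-0.9,0.06,0],[0,0,0]],[[-1,0.06,0],[0,0,0]]]'
python3 -m inch '[[[-0.1,0,0],[0,0,0]],[[-0.2,0.01,0],[0,0,0]],[[-0.3,0.02,0],[0,0,0]],[[-0.4,0.02,0],[0,0,0]],[[-0.55,0.03,0],[0,0,0]],[[-0.7,0.04,0],[0,0,0]],[[-0.85,0.04,0],[0,0,0]],[[-0.95,0.05,0],[0,0,0]],[[-1,0.06,0],[0,0,0]],[[-1,0.06,0],[0,0,0]]]'
python3 - <<'E'
from h import *
cv2.imwrite("pics/s3.png",manip.camera("scene")[:,:,::-1])
E
```

```text
clock: 10.2
position: [0.6313, 0.1344, 0.0849]
ee_rot: [0.733, 0.68, 0.0, 0.0]
ft_force: [0.6, 0.4, -1.5]
grip_width: 0.197
grasp_force: 49.0
clock: 11.2
position: [0.63, 0.0542, 0.0849]
ee_rot: [0.733, 0.68, 0.0, 0.0]
ft_force: [-0.6, -1.1, -2.1]
grip_width: 0.196
grasp_force: 49.0
clock: 12.2
position: [0.6287, -0.0259, 0.0849]
ee_rot: [0.733, 0.68, 0.0, -0.0]
ft_force: [-0.3, 0.1, -1.2]
grip_width: 0.197
grasp_force: 49.0
clock: 13.2
position: [0.6274, -0.106, 0.0849]
ee_rot: [0.734, 0.68, -0.0, 0.0]
ft_force: [-0.5, -0.1, -0.6]
grip_width: 0.193
grasp_force: 49.0
```

View pics/s3.png

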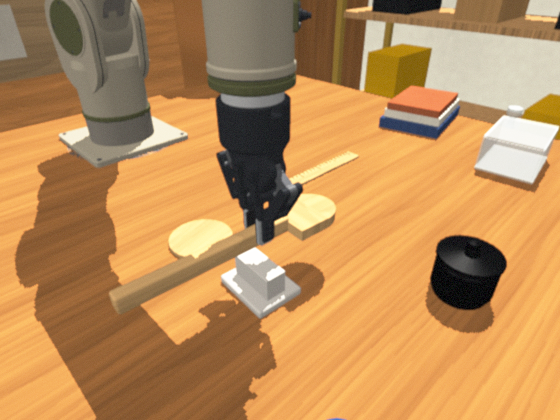

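The paddle is level and held right above the bar; fine shift and descent.

```bash
python3 -m inch '[[[-0.01,0,0.08],[0,0,0]],[[-0.02,0,0.16],[0,0,0]],[[-0.02,0,0.24],[0,0,0]],[[-0.02,0,0.3],[0,0,0]],[[-0.02,0,0.34],[0,0,0]],[[-0.02,0,0.37],[0,0,0]],[[-0.02,0,0.39],[0,0,0]],[[-0.02,0,0.41],[0,0,0]],[[-0.02,0,0.42],[0,0,0]],[[-0.02,0,0.42],[0,0,0]]]'
```

```text
clock: 14.25
position: [0.6273, -0.1069, 0.0513]
ee_rot: [0.733, 0.68, 0.0, -0.0]
ft_force: [-0.8, 0.1, -1.5]
grip_width: 0.193
grasp_force: 49.0
```

```bash
python3 -m inch '[[[0,0,0.01],[0,0,0]],[[0,0,0.01],[0,0,0]],[[0,0,0.02],[0,0,0]],[[0,0,0.02],[0,0,0]],[[0,0,0.02],[0,0,0]],[[0,0,0.02],[0,0,0]],[[0,0,0.02],[0,0,0]],[[0,0,0.02],[0,0,0]],[[0,0,0.02],[0,0,0]],[[0,0,0.02],[0,0,0]]]'
python3 - <<'E'
from h import *
a=manip.camera("scene")[170:330,90:370,::-1]
cv2.imwrite("pics/s4.png",cv2.resize(a,None,fx=2.8,fy=2.8))
E
```

```text
clock: 15.25
position: [0.6274, -0.107, 0.0502]
ee_rot: [0.733, 0.68, 0.0, 0.0]
ft_force: [-2.3, 0.6, 6.3]
grip_width: 0.2
grasp_force: 49.8
```

View pics/s4.png

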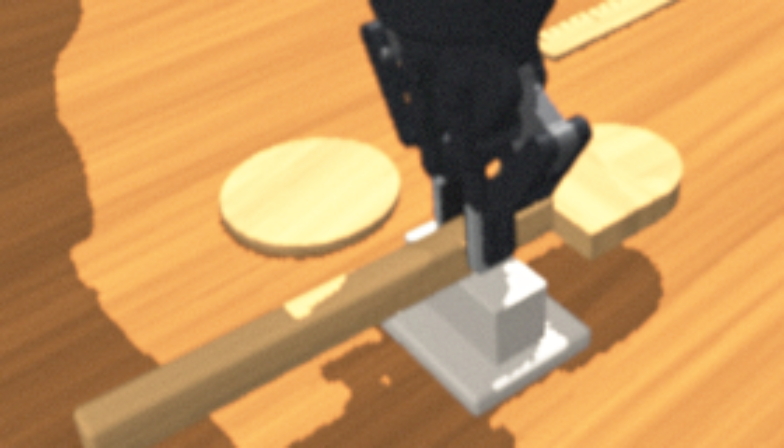

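Contact (about 8 N), paddle across the bar with the grip over it. Release partly, then rise.

```bash
python3 -m inch '[[[0,0,0],[0,0,0]],[[0,0,0],[0,0,0]],[[0,0,0],[0,0,0]],[[0,0,0],[0,0,0]],[[0,0,0],[0,0,0]],[[0,0,0],[0,0,0]],[[0,0,0],[0,0,0]],[[0,0,0],[0,0,0]],[[0,0,0],[0,0,0]],[[0,0,0],[0,0,0]]]' 0.55
python3 -m inch '[[[0,0,-0.05],[0,0,0]],[[0,0,-0.1],[0,0,0]],[[0,0,-0.2],[0,0,0]],[[0,0,-0.3],[0,0,0]],[[0,0,-0.4],[0,0,0]],[[0,0,-0.5],[0,0,0]],[[0,0,-0.65],[0,0,0]],[[0,0,-0.8],[0,0,0]],[[0,0,-0.9],[0,0,0]],[[0,0,-1],[0,0,0]]]'
python3 - <<'E'
from h import *
cv2.imwrite("pics/s5.png",manip.camera("scene")[:,:,::-1])
E
```

```text
clock: 16.3
position: [0.6273, -0.107, 0.0497]
ee_rot: [0.733, 0.68, 0.0, -0.0]
ft_force: [-0.4, 0.5, 0.0]
grip_width: 0.546
grasp_force: 0.0
clock: 17.3
position: [0.6274, -0.1069, 0.1306]
ee_rot: [0.733, 0.68, 0.0, 0.0]
ft_force: [-0.2, 0.7, 0.6]
grip_width: 0.546
grasp_force: 0.0
```

View pics/s5.png

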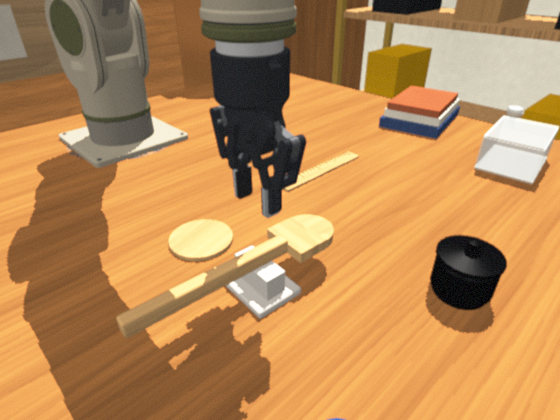

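The paddle lies across the bar and the gripper is clear; check level by comparing the expected projected ends with the picture (handle end face about 118–132, 315–332; tip about 333,232).

Run:
```python
from h import *
p=manip.camera_params("scene");f=210/np.tan(np.radians(p["fov_y"]/2));c=np.array([.6274,-.107]);d=np.array([np.cos(np.radians(85.6)),np.sin(np.radians(85.6))])
for s,z in((-.18,.067),(-.18,.045),(-.18,0),(.12,.061),(.12,.045)):
    q=p["camera_from_world"]@np.r_[c+d*s,z,1];print(s,z,p["cx"]-f*q[0]/q[2],p["cy"]+f*q[1]/q[2])
a=manip.camera("scene");b=cv2.imread("pics/s5.png")[:,:,::-1]
print("diff",np.abs(a[300:335,110:180].astype(int)-b[300:335,110:180]).max())
```

```text
-0.18 0.067 117.13553812106235 321.228931141675
-0.18 0.045 121.98821317845625 335.6266722907055
-0.18 0 131.08598596738673 362.61949091105225
0.12 0.061 325.0955462238692 219.0890706206285
0.12 0.045 324.4765286363056 228.17537564914312
diff 81
```

```bash
python3 -m inch '[[[0,0,0],[0,0,0]],[[0,0,0],[0,0,0]],[[0,0,0],[0,0,0]],[[0,0,0],[0,0,0]],[[0,0,0],[0,0,0]],[[0,0,0],[0,0,0]],[[0,0,0],[0,0,0]],[[0,0,0],[0,0,0]],[[0,0,0],[0,0,0]],[[0,0,0],[0,0,0]]]'
python3 - <<'E'
from h import *
a=manip.camera("scene")[:,:,::-1];b=cv2.imread("pics/s5.png")
x=np.vstack([cv2.resize(i[200:345,105:345],None,fx=2,fy=2,interpolation=cv2.INTER_CUBIC) for i in(b,a)])
cv2.imwrite("pics/s6.png",x);g=[cv2.GaussianBlur(i,(5,5),0).astype(int)[200:345,105:345] for i in(a,b)];D=np.abs(g[0]-g[1]);print(D.max(),D.mean(),(D.max(2)>25).sum())
E
```

```text
clock: 18.4
position: [0.6273, -0.107, 0.1297]
ee_rot: [0.733, 0.68, 0.0, -0.0]
ft_force: [0.1, -1.3, -0.0]
grip_width: 0.554
grasp_force: 0.0
53 0.5903639846743295 26
```

View pics/s6.png

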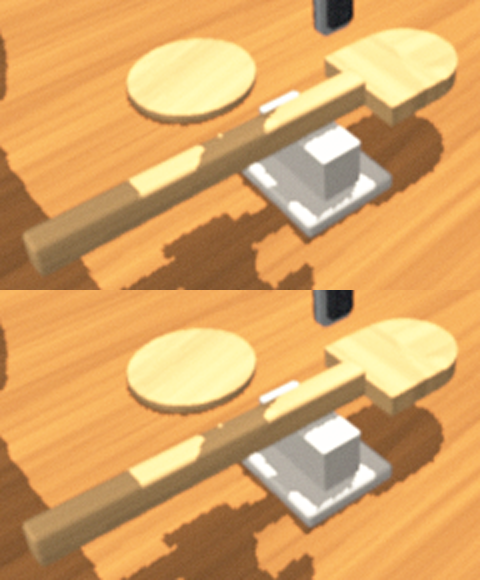

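The last two frames match. The paddle sits still and level on the bar, with both ends off the desk where I projected them.

```bash
python3 -c "
from workcell import manip;print(manip.hand_in())"
```

```text
the job is handed in; nothing more can be done
None
```

I laid the paddle level across the bar of the rest at its balance point, with both ends off the desk and the gripper clear, and handed the job in at about 18.5 s; the ruler was left where it was, and no verdict came back.

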